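Fetch the bur tray from under the shelf with the hook

ROBOT

A 6-joint arm with a two-finger parallel gripper is mounted at the origin on the work surface. World frame = base frame: x ahead of the robot, y to its left, z up, the work surface at z = 0. Lengths are in m, angles in rad, forces in N, time in s.
With the tool pointing down it reaches from about 0.25 to 0.775 m from the base axis. Payload 4 kg.
Tool frame: the origin (TCP) lies at the very end of the fingers, on their centre line; the grasp point (between the pads) lies 19 mm behind it (robot.pinch_z is the distance from the TCP to the grasp point, in m); z points along the fingers, y is the line along which they close (so a half turn about z gives the same grasp; the last joint's range is limited). The gripper opens to 94 mm and grips with 3 to 60 N. Pads are 16 mm wide; open, the fingers measure 119 mm over their backs; the gripper's body (75 mm by 177 mm) begins 78 mm behind the grasp point.
Start: joints at [1.125, 0.087, 1.371, -0, 1.684, -0.103], TCP at [0.185, 0.518, 0.206] pointing down, gripper open.
Joint ranges: [-3.1, 3.1], [-0.76, 2.03], [0.27, 2.55], [-1.08, 4.22], [0.17, 2.65], [-2.57, 2.57]. Speed limits (rad/s): [2.79, 2.79, 3.14, 3.14, 3.14, 3.14].

INTERFACE

Orientations are given as [roll, pitch, yaw] about the fixed x, y, z axes, in that order (R = Rz(yaw) Ry(pitch) Rx(roll)).
In Python, from bench import robot gives the robot as it stands.
- The arm moves only by the tool arm_command, never from a script. Its argument "targets" is one flat list of numbers, 7 for each row, row after row: the turn, a rotation vector about the tool's x, y, z in degrees, then the shift along the tool's x, y, z in mm, then the closure, from -1 (fully open) to 1 (shut). In form: [ax, ay, az, x, y, z, hand, ax, ay, az, x, y, z, hand, ...]. A call has 1 to 20 rows; each row is the pose to reach, as a shift and turn from the pose commanded when the call began, along the tool's axes at that moment; what a row does not reach only later rows make up. A row lasts 1/10 s, in which the tool goes at most 50 mm and 8.59 degrees, less where a joint would pass 70% of its speed; a pose out of reach is approached as far as the arm can. A call with a gripper value outside its range is refused whole. The fingers move at their own pace and stop on an object; the grip force is fixed at half the most. Time passes only in rows, so rows that repeat a pose let the fingers close. It gives the time, the measured TCP pose, the force, the opening and the grip force at its end, in the units of the state.
- robot.get_obs(): the state, without advancing time (a new reading comes with each control period).
- robot.snapshot(name): name is "side" or "top" or "wrist"; returns a dict with "color" (384x512x3 uint8, red, green, blue), "range_z" (384x512 float32, m along the optical axis (not along the pixel's ray), 0 where there is no reading), "fx", "fy", "cx", "cy" (pixels), "T" (4x4, takes a point from camera to world coordinates); the wrist camera has in their place "T_tool_cam" (4x4, takes a point from camera to tool coordinates, whose origin is the TCP and whose axes are the flange's). Camera axes: x right, y down, z forward; pixel columns grow to the right and rows downward; lengths in m; the calibration is good to about 2 mm. A picture is of the moment at which its call begins: read the wrist's pose just before it.
- robot.close_job(): hands the job in; it is judged then, once.
The state is a dict: "time": time; "joint_positions": joint angles; "qvel": joint speeds; "joint_torque": joint torques, N m; "tool_pos": TCP position; "ee_rot": TCP orientation; "wrist_force": force on the tool from outside, world axes, zero at the start; "wrist_torque": the same for the moment, N m; "width": finger opening in m; "finger_force": force on a finger pad.
Only numpy, scipy, OpenCV 4.12 (cv2) and the standard library are available. Lean on these libraries where they do the work, as an engineer would, in place of code of your own. Each camera call takes 0.05 s, during which the arm holds its last target. There are 200 camera calls.

TASK

Take the hook tool off its stand, dip its tip into the bur tray behind the tray's front wall, and drag the tray forward until more than half of it is out from under the clear shelf, standing flat on the bench. Then hang the hook back in its stand and let go. Move the tray with the hook only, never with the gripper, do not hit the shelf, and leave everything else where it is.

Things in the scene. Friction and masses are not known exactly. Their poses are not given: they have to be found in the camera images.
- hook: hook tool, 293 mm, 140 g, hung upright in the stand, x axis as the stand's. Origin: centre of the underside of its round steel collar (48 mm across, z 0 to 6 mm); z points up the handle. Black square handle 22 x 22 mm (sides along x and y), z = 6 to 76. Steel shaft 8 mm thick down to z = -195, then a 25 mm foot bent 45 degrees towards -x.
- hook_tip (a point): end of the hook's bent foot (centre of its round end of 4 mm radius), at (-17.7, 0, -212.7) mm in the hook's frame.
- stand: fixed hook stand, left or right on the bench. Origin on the bench below the seat. Base plate x -50 to 80, y +-55, 12 mm thick; post at x = 42 to 58 mm carrying a level fork open to -x (roughly to the robot): two prongs 12 mm wide, 8 thick, x = 42 to -45, tops 240 mm above the bench (post top level with them), 24 mm slot between. Lips at the open ends (x = -45 to -40) rise 6 mm above the prongs.
- seat (a point): point 240 mm above the bench, midway between the stand's prongs, where the centre of the collar's underside rests when the hook hangs; about 15 mm of play towards the lips (stand's -x) and 8 mm either way across (8 mm shaft in the 24 mm slot).
- bur_tray: open grey tray 100 deep (x) by 110 wide, walls 30 high and 4 thick, floor 4 mm, 150 to 310 g, white block with 7 upright steel burs (74 mm high) in a row at its back (x 16 to 44). Floor in front, x -46 to 16, is empty. Origin: centre of the underside, x to its back; front wall at x -50 to -46. Loose under the shelf in one of 3 places, front 38 to 50 mm behind the shelf's front edge.
- riser: fixed shelf: clear board with aluminium edges, 220 deep (x) by 500 wide (y) by 6 mm, underside 200 mm above the bench (side rails below it at y = +-246 reach down to 188), on four slim legs (12 x 8 mm) at x = +-100, y = +-246 mm; open in front and behind. Origin on the bench under the board's centre; front edge, towards the robot, at x = -110 mm.
- plain_tray: tray of the same grey plastic, 100 deep (x) by 80 wide by 30 mm high, no burs, only two flat dark discs inside; stands under the shelf; bystander. Origin at the centre of its underside.
- jar: amber glass jar with black cap, 64 mm across, 70 mm high, under the shelf; bystander. Origin at the centre of its underside.
- dropper_a: white dropper bottle, 36 mm across, 95 mm high, standing on top of the shelf; bystander. Origin at the centre of its underside.
- dropper_b: amber dropper bottle, 36 mm across, 95 mm high, standing on top of the shelf; bystander. Origin at the centre of its underside.
- spray_bottle: white bottle with grey cap, 60 mm across, 170 mm high, on the bench on the side opposite to the hook's stand; bystander. Origin at the centre of its underside.
- mug: white ceramic mug, 76 mm across, 85 mm high, on the bench to the left of the shelf (+y); bystander. Origin at the centre of its underside.
- carton: closed cardboard carton 70 x 110 x 45 mm on the bench to the right of the shelf (-y); bystander. Origin at the centre of its underside.

How it is judged:
By the outcome, as a careful person would: the job done as asked, in the order asked, and still so for the second after the job is handed in, with the robot touching nothing.
It also fails if it takes over 58 s, if anything falls off the work surface, if the arm or the gripper's body presses on something with over 40 N, if the wrist force passes 120 N, or if a joint passes its speed limit or range.

## Working session

There is one attempt and no reset: what is moved stays moved. The work goes in short steps, Python scripts to look and compute and a tool call to move; the robot and the scene stay as the last step left them, time stands still between calls to the robot, and variables do not carry over. Pictures are saved under pics/ and viewed, at most 10 in all, crops included, and the job is handed in when it is done.

Besides the shell and the picture viewer there is one more tool, called after "Emit:" by a JSON object that holds its "method" and its "body", one argument or row to a line. arm_command: Moves the arm, as the interface text tells. Its arguments: {"type":"object","properties":{"targets":{"type":"array"}},"required":["targets"]}

```bash
ls; mkdir -p pics
cat > h.py <<'E'
import numpy as np, cv2
from bench import robot
from scipy.spatial.transform import Rotation as R
def cloud(s,T=None):
    z=s["range_z"]; v,u=np.indices(z.shape)
    p=np.stack([(u-s["cx"])/s["fx"]*z,(v-s["cy"])/s["fy"]*z,z],-1)
    T=s["T"] if T is None else T
    return p@T[:3,:3].T+T[:3,3]
def save(s,n): cv2.imwrite(f"pics/{n}.png",s["color"][...,::-1])
def obs():
    o=robot.get_obs(); print({k:np.round(o[k],4).tolist() for k in("time","joint_positions","tool_pos","ee_rot","wrist_force","width")}); return o
E
python3 - <<'E'
from h import *
obs()
for n in("top","side"):
    s=robot.snapshot(n); np.savez(n+".npz",**s); save(s,n+"0"); print(n,s["T"].round(3).tolist(),s["fx"])
a=cv2.imread("pics/top0.png")
E
```

```text
pics
{'time': 0.0, 'joint_positions': [1.1249, 0.0879, 1.3723, 0.0, 1.6836, -0.1031], 'tool_pos': [0.1846, 0.5175, 0.2043], 'ee_rot': [-3.1394, -0.0002, 2.7988], 'wrist_force': [0.2256, 0.3332, -1.0063], 'width': 0.0935}
top [[0.017, -0.992, 0.125, 0.434], [-1.0, -0.019, -0.012, 0.004], [0.015, -0.125, -0.992, 1.332], [0.0, 0.0, 0.0, 1.0]] 427.1984843637422
side [[0.147, 0.615, -0.774, 1.485], [0.989, -0.087, 0.119, -0.159], [0.006, -0.783, -0.622, 0.898], [0.0, 0.0, 0.0, 1.0]] 401.27434783246105
```

View pics/top0.png

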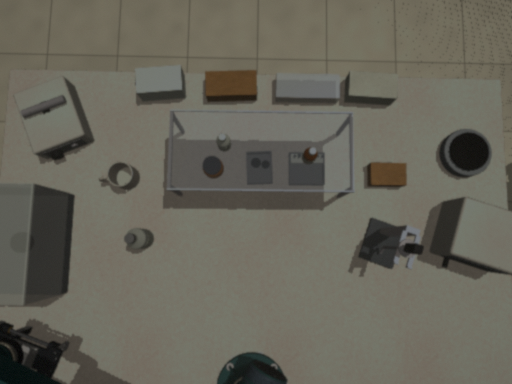

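View pics/side0.png

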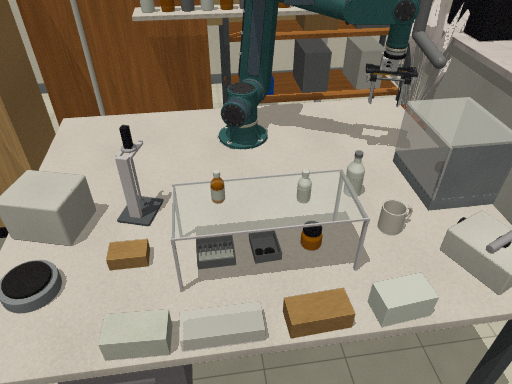

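Top view: stand at the right (base ~(383,243), handle ~(412,248)), shelf (167–352, 112–192), bur tray at ~(306,168) under it, with the plain tray at (259,167) and the jar at (213,166). Next, measure these.

Run:
```python
from h import *
d={n:dict(np.load(n+".npz")) for n in("top","side")}
P={n:cloud(d[n]) for n in d}
def sel(n,lo,hi):
    p=P[n][d[n]["range_z"]>0]; m=np.all((p>lo)&(p<hi),1); return p[m]
def rep(t,q):
    if len(q)<4: print(t,len(q)); return
    r=cv2.minAreaRect((q[:,:2]*1000).astype(np.float32)); print(t,len(q),"mean",q.mean(0).round(4),"min",q.min(0).round(3),"max",q.max(0).round(3),"rect",np.round(r[0],1),np.round(r[1],1),round(r[2],1))
for n in d:
    print(n)
    rep("base",sel(n,[.2,-.6,.006],[.55,-.22,.02]))
    rep("prong",sel(n,[.2,-.6,.225],[.55,-.22,.243]))
    rep("collar",sel(n,[.2,-.6,.2435],[.55,-.22,.255]))
    rep("handle",sel(n,[.2,-.6,.26],[.55,-.22,.33]))
    rep("htop",sel(n,[.2,-.6,.308],[.55,-.22,.33]))
    rep("shelf",sel(n,[.4,-.35,.196],[.85,.35,.212]))
    rep("traywalls",sel(n,[.4,-.26,.022],[.85,-.07,.034]))
    rep("trayall",sel(n,[.4,-.26,.01],[.85,-.07,.08]))
    rep("trayfloor",sel(n,[.4,-.26,.002],[.85,-.07,.01]))
    rep("burs",sel(n,[.4,-.26,.06],[.85,-.07,.08]))
    rep("plain",sel(n,[.4,-.06,.022],[.85,.05,.034]))
# top-camera colour crop enlarged of tray and stand
a=cv2.imread("pics/top0.png"); b=cv2.imread("pics/side0.png")
c=[cv2.resize(x,(400,300),interpolation=cv2.INTER_CUBIC) for x in(a[130:205,270:370],a[200:275,340:440],b[220:280,185:265],b[120:228,95:239])]
cv2.imwrite("pics/crop1.png",np.vstack([np.hstack(c[:2]),np.hstack(c[2:])]))
```

```text
top
base 1347 mean [ 0.4282 -0.3953  0.0113] min [ 0.202 -0.597  0.006] max [ 0.55  -0.221  0.02 ] rect [ 371.7 -405.5] [342.  378.7] 2.2
prong 358 mean [ 0.434  -0.3905  0.2386] min [ 0.373 -0.427  0.227] max [ 0.482 -0.353  0.243] rect [ 427.5 -392.4] [ 49.4 102.9] 70.9
collar 157 mean [ 0.4183 -0.3844  0.2462] min [ 0.374 -0.413  0.244] max [ 0.464 -0.355  0.255] rect [ 423.  -390.1] [45.8 92.7] 71.9
handle 171 mean [ 0.4234 -0.3859  0.302 ] min [ 0.41  -0.403  0.262] max [ 0.436 -0.377  0.32 ] rect [ 422.9 -389.7] [23.7 22.1] 67.8
htop 93 mean [ 0.4233 -0.3893  0.3151] min [ 0.411 -0.403  0.308] max [ 0.436 -0.378  0.32 ] rect [ 422.9 -390.1] [22.9 21.7] 67.8
shelf 14490 mean [ 0.6756 -0.0146  0.2054] min [ 0.566 -0.267  0.196] max [0.789 0.235 0.212] rect [678.  -16.3] [222.2 501.5] 0.3
traywalls 4 mean [ 0.578  -0.2584  0.0262] min [ 0.574 -0.259  0.023] max [ 0.582 -0.258  0.029] rect [ 578.  -258.4] [8.7 0.5] 5.4
trayall 21 mean [ 0.5722 -0.2541  0.0425] min [ 0.443 -0.26   0.01 ] max [ 0.584 -0.168  0.073] rect [ 511.5 -216.3] [  8.1 166.7] 57.5
trayfloor 643 mean [ 0.4957 -
[... 1024 characters left out ...]
-15.1] [226.3 501.1] 0.5
traywalls 385 mean [ 0.6847 -0.1622  0.0294] min [ 0.612 -0.259  0.022] max [ 0.785 -0.105  0.034] rect [ 703.6 -170.8] [128.4 204.1] 74.6
trayall 866 mean [ 0.6862 -0.1642  0.032 ] min [ 0.612 -0.26   0.01 ] max [ 0.788 -0.105  0.078] rect [ 704.  -171.1] [128.6 208.9] 74.3
trayfloor 870 mean [ 0.7228 -0.1649  0.0037] min [ 0.591 -0.259  0.002] max [ 0.847 -0.07   0.01 ] rect [ 718.7 -164.6] [256.  188.9] 0.0
burs 87 mean [ 0.7026 -0.1706  0.0707] min [ 0.687 -0.259  0.06 ] max [ 0.786 -0.115  0.078] rect [ 718.6 -199.3] [ 51.2 172.6] 33.0
plain 210 mean [ 0.675  -0.013   0.0282] min [ 0.614 -0.055  0.022] max [0.718 0.029 0.034] rect [665.5 -13. ] [100.5  80.6] 3.1
```

View pics/crop1.png

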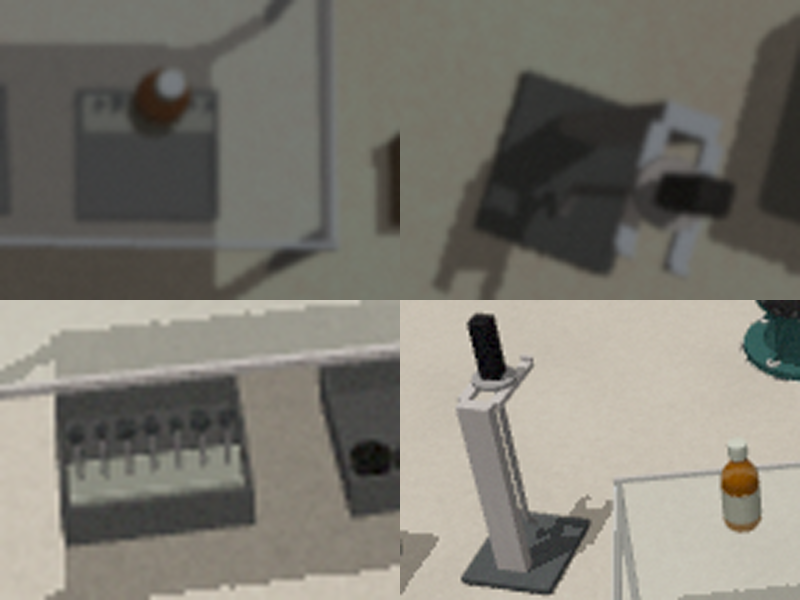

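Crop: fork opens to the lower left in top view, towards the robot, and the handle stands upright in the slot. The tray's bur row is at the back and its front floor is free. From the numbers, the hook is at (0.423,-0.390), stand yaw is about -20°, and the shelf front edge is at x≈0.567. Next: a quick tray fit and the first move.

```bash
cat >> h.py <<'E'
def plan(pos,Rt,ref=None):
    "shift/turn from measured (or given) pose"
    if ref is None:
        o=obs(); ref=(o["tool_pos"],R.from_euler("xyz",o["ee_rot"]))
    p0,R0=ref
    print("turn",np.round((R0.inv()*Rt).as_rotvec(degrees=True),2),"shift",np.round(R0.inv().apply(np.array(pos)-p0)*1000,1))
E
python3 - <<'E'
from h import *
d=dict(np.load("side.npz")); p=cloud(d)[d["range_z"]>0]
for lo,hi in((.024,.034),(.01,.034)):
    q=p[np.all((p>[.58,-.235,lo])&(p<[.73,-.08,hi]),1)]
    r=cv2.minAreaRect((q[:,:2]*1000).astype(np.float32)); print(len(q),r,q.min(0),q.max(0))
f=q[q[:,2]>.024]
# back outer edge & left/right edges
for y in np.arange(-.225,-.09,.015):
    s=f[abs(f[:,1]-y)<.0075]
    if len(s): print(round(y,3),s[:,0].min().round(4),s[:,0].max().round(4))
b=p[np.all((p>[.58,-.235,.055])&(p<[.73,-.08,.08]),1)]
print("burs",len(b),b.mean(0),cv2.minAreaRect((b[:,:2]*1000).astype(np.float32)))
plan([.423,-.390,.35],R.from_euler("xyz",[180,0,70.5],degrees=True))
E
```

```text
349 ((663.5875854492188, -160.58030700683594), (101.38106536865234, 110.31143188476562), 0.10609643906354904) [ 0.61288013 -0.21573073  0.02400298] [ 0.7143208  -0.10535923  0.03399748]
595 ((663.38525390625, -160.73463439941406), (102.75949096679688, 110.08696746826172), 0.5326563119888306) [ 0.61173859 -0.21573073  0.01001064] [ 0.71495928 -0.10535923  0.03399748]
-0.21 0.6153 0.7131
-0.195 0.6141 0.7138
-0.18 0.615 0.7143
-0.165 0.615 0.7138
-0.15 0.6129 0.7135
-0.135 0.6168 0.7141
-0.12 0.6149 0.7126
-0.105 0.6139 0.7142
burs 85 [ 0.69338988 -0.15988329  0.06983185] ((692.4325561523438, -159.69317626953125), (90.2280044555664, 11.461811065673828), 89.59773254394531)
{'time': 0.1, 'joint_positions': [1.1249, 0.0879, 1.3721, -0.0, 1.6836, -0.1031], 'tool_pos': [0.1847, 0.5176, 0.2045], 'ee_rot': [-3.1397, -0.0002, 2.7988], 'wrist_force': [-0.6394, -0.2351, -0.3469], 'width': 0.0938}
turn [-9.000e-02  8.000e-02  8.986e+01] shift [-529.5 -774.9 -144.2]
```

Emit:
{"method": "arm_command", "body": {
  "targets": [0,0,0,0,0,-75,-1,0,0,0,0,0,-150,-1,0,0,0,0,0,-150,-1,0,0,0,0,0,-150,-1,0,0,0,0,0,-150,-1]
}}

```text
time: 0.6
tool_pos: [0.1851, 0.5184, 0.3567]
ee_rot: [3.139, 0.0, 2.799]
wrist_force: [0.1, -0.2, -0.4]
width: 0.0937
finger_force: 0.0
```

Emit:
{"method": "arm_command", "body": {
  "targets": [0,0,90,-530,-775,0,-1,0,0,90,-530,-775,0,-1,0,0,90,-530,-775,0,-1,0,0,90,-530,-775,0,-1,0,0,90,-530,-775,0,-1,0,0,90,-530,-775,0,-1,0,0,90,-530,-775,0,-1,0,0,90,-530,-775,0,-1,0,0,90,-530,-775,0,-1,0,0,90,-530,-775,0,-1,0,0,90,-530,-775,0,-1,0,0,90,-530,-775,0,-1,0,0,90,-530,-775,0,-1,0,0,90,-530,-775,0,-1,0,0,90,-530,-775,0,-1,0,0,90,-530,-775,0,-1,0,0,90,-530,-775,0,-1,0,0,90,-530,-775,0,-1,0,0,90,-530,-775,0,-1,0,0,90,-530,-775,0,-1]
}}

```text
time: 2.6
tool_pos: [0.4232, -0.3938, 0.3477]
ee_rot: [-3.131, -0.005, 1.224]
wrist_force: [-0.3, 0.8, -1.0]
width: 0.0939
finger_force: 0.0
```

Run:
```python
from h import *
plan([.423,-.390,.35],R.from_euler("xyz",[180,0,70.5],degrees=True))
o=robot.get_obs(); s=robot.snapshot("wrist"); save(s,"w1")
T=np.eye(4);T[:3,:3]=R.from_euler("xyz",o["ee_rot"]).as_matrix();T[:3,3]=o["tool_pos"]
p=cloud(s,T@s["T_tool_cam"])[s["range_z"]>0]
for t,lo,hi in(("htop",.31,.325),("handle",.265,.325),("fork",.232,.2425)):
    q=p[np.all((p>[.33,-.48,lo])&(p<[.52,-.3,hi]),1)]
    print(t,len(q), (cv2.minAreaRect((q[:,:2]*1000).astype(np.float32)),q.mean(0)) if len(q)>3 else "")
```

```text
{'time': 2.6, 'joint_positions': [-0.847, 0.1797, 0.987, -0.0008, 1.9864, -0.5002], 'tool_pos': [0.4232, -0.3938, 0.3477], 'ee_rot': [-3.1311, -0.0049, 1.2236], 'wrist_force': [-0.3473, 0.8293, -1.0391], 'width': 0.0939}
turn [-0.6  -0.28 -0.39] shift [ 3.5 -1.5 -2.3]
htop 1024 (((422.4781494140625, -390.0835876464844), (22.129135131835938, 21.827287673950195), 71.67245483398438), array([ 0.42288342, -0.38930121,  0.31621298]))
handle 1392 (((422.55609130859375, -390.02203369140625), (22.296051025390625, 21.93511390686035), 71.67743682861328), array([ 0.42371876, -0.38685299,  0.30921339]))
fork 2415 (((426.93475341796875, -392.1295471191406), (48.3390998840332, 102.68158721923828), 71.35295867919922), array([ 0.43619937, -0.39306275,  0.2401257 ]))
```

View pics/w1.png

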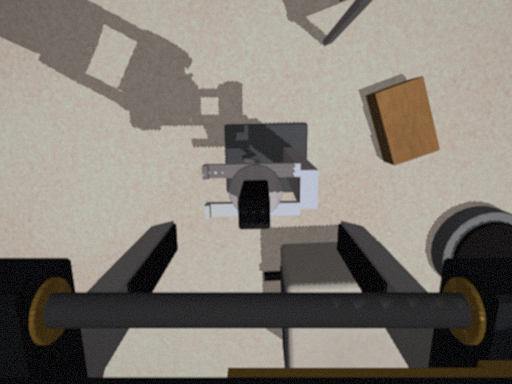

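Wrist view: handle at ~(255,205) sits between the open fingers, aligned with the fork. Settle with small corrections, then descend above the collar.

Emit:
{"method": "arm_command", "body": {
  "targets": [0,0,-1,-0.5,-1.4,0,-1,0,0,-1,-0.5,-1.4,0,-1,0,0,-1,-0.5,-1.4,0,-1,0,0,-1,-0.5,-1.4,15,-1,0,0,-1,-0.5,-1.4,30,-1,0,0,-1,-0.5,-1.4,50,-1,0,0,-1,-0.5,-1.4,70,-1,0,0,-1,-0.5,-1.4,85,-1,0,0,-1,-0.5,-1.4,92,-1,0,0,-1,-0.5,-1.4,92,-1,0,0,-1,-0.5,-1.4,92,-1,0,0,-1,-0.5,-1.4,92,-1]
}}

```text
time: 3.85
tool_pos: [0.4224, -0.3903, 0.265]
ee_rot: [3.139, 0.001, 1.246]
wrist_force: [-0.3, -0.7, 0.7]
width: 0.0943
finger_force: 0.0
```

Emit:
{"method": "arm_command", "body": {
  "targets": [0,0,0,0,0,5,-1,0,0,0,0,0,5,0,0,0,0,0,0,5,1,0,0,0,0,0,5,1,0,0,0,0,0,5,1,0,0,0,0,0,5,1,0,0,0,0,0,5,1,0,0,0,0,0,5,1,0,0,0,0,0,5,1,0,0,0,0,0,5,1]
}}

```text
time: 4.85
tool_pos: [0.4221, -0.39, 0.2584]
ee_rot: [3.142, -0.0, 1.245]
wrist_force: [-0.3, -0.1, -0.2]
width: 0.0256
finger_force: 0.0
```

Emit:
{"method": "arm_command", "body": {
  "targets": [0,0,0,0,0,0,1,0,0,0,0,0,0,1,0,0,0,0,0,0,1,0,0,0,0,0,-5,1,0,0,0,0,0,-10,1,0,0,0,0,0,-15,1,0,0,0,0,0,-15,1,0,0,0,0,0,-15,1]
}}

```text
time: 5.65
tool_pos: [0.4221, -0.3901, 0.2737]
ee_rot: [3.141, 0.0, 1.245]
wrist_force: [1.0, -0.6, -0.7]
width: 0.0219
finger_force: 30.0
```

Run:
```python
from h import *
o=obs(); s=robot.snapshot("side"); p=cloud(s)
T=s["T"]
c=s["color"]; cv2.imwrite("pics/s2.png",cv2.resize(c[80:240,90:260,::-1],(680,640))[:600])
```

```text
{'time': 5.65, 'joint_positions': [-0.8447, 0.1401, 1.1785, 0.0001, 1.8225, -0.5193], 'tool_pos': [0.4221, -0.3901, 0.2737], 'ee_rot': [3.1411, 0.0002, 1.2454], 'wrist_force': [0.977, -0.597, -0.6941], 'width': 0.0219}
```

View pics/s2.png

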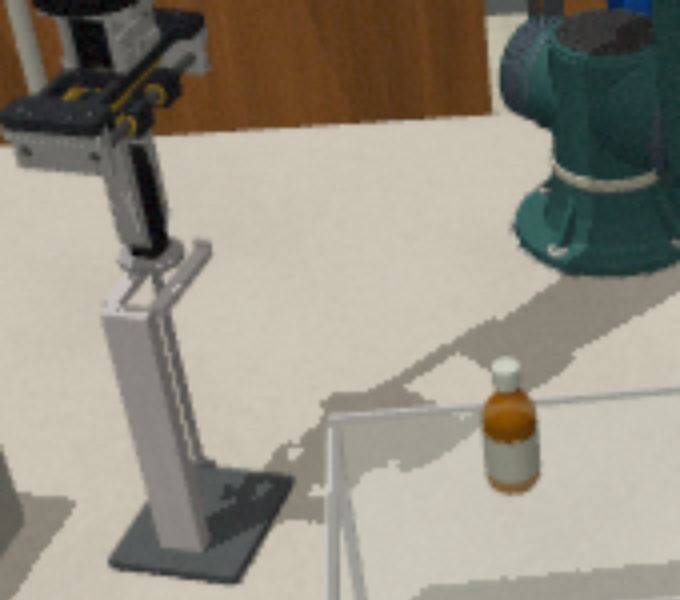

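Side view: the hook is gripped and lifted, with the collar clear above the prongs. Slide it out along stand -x (tool -y).

Emit:
{"method": "arm_command", "body": {
  "targets": [0,0,0,0,-20,0,1,0,0,0,0,-45,0,1,0,0,0,0,-75,0,1,0,0,0,0,-105,0,1,0,0,0,0,-120,0,1,0,0,0,0,-120,0,1,0,0,0,0,-120,0,1]
}}

```text
time: 6.4
tool_pos: [0.3088, -0.352, 0.2735]
ee_rot: [3.14, 0.0, 1.245]
wrist_force: [0.3, -0.6, -1.1]
width: 0.0221
finger_force: 30.0
```

```bash
cat >> h.py <<'E'
TIP=np.array([0,-.0177,.2311])
def Rtool(th=35,yaw=0):
    H=R.from_euler("z",yaw,degrees=True)*R.from_euler("y",-th,degrees=True)
    x,y,z=H.as_matrix().T
    return R.from_matrix(np.array([y,x,-z]).T)
def tcp(tip,Rt): return np.array(tip)-Rt.apply(TIP)
E
python3 - <<'E'
from h import *
Rt=Rtool()
t=tcp([.53,-.1605,.06],Rt); print(t,tcp([0,0,0],Rt))
plan(t,Rt)
o=robot.get_obs(); print("tip now",o["tool_pos"]+R.from_euler("xyz",o["ee_rot"]).apply(TIP))
E
```

```text
[ 0.41194548 -0.1605      0.25945834] [-0.11805452  0.          0.19945834]
{'time': 6.4, 'joint_positions': [-0.9723, -0.1, 1.4233, 0.0007, 1.8173, -0.6465], 'tool_pos': [0.3088, -0.352, 0.2735], 'ee_rot': [3.1404, 0.0001, 1.2452], 'wrist_force': [0.3093, -0.5795, -1.0571], 'width': 0.0221}
turn [-34.62   5.71 -18.06] shift [214.4  36.5  14.1]
tip now [ 0.29230126 -0.3464078   0.04241545]
```

Emit:
{"method": "arm_command", "body": {
  "targets": [-7,1.1,-3.6,43,7,0,1,-14,2.3,-7.2,86,14,3,1,-21,3.4,-10.8,129,22,7,1,-28,4.6,-14.5,172,29,11,1,-34.6,5.7,-18.1,214,36.5,14,1,-34.6,5.7,-18.1,214,36.5,14,1,-34.6,5.7,-18.1,214,36.5,14,1,-34.6,5.7,-18.1,214,36.5,14,1,-34.6,5.7,-18.1,214,36.5,14,1]
}}

```text
time: 7.3
tool_pos: [0.412, -0.1619, 0.2608]
ee_rot: [2.532, 0.001, 1.571]
wrist_force: [-0.7, 0.5, -1.2]
width: 0.0219
finger_force: 30.0
```

Run:
```python
from h import *
o=obs(); Rc=R.from_euler("xyz",o["ee_rot"]); tip=o["tool_pos"]+Rc.apply(TIP); print("tip",tip)
for t in([.630,-.1605,.046],[.630,-.1605,.013],[.494,-.1605,.013]): plan(tcp(t,Rtool()),Rtool(),(o["tool_pos"],Rc))
s=robot.snapshot("side"); save(s,"s3")
q=s["T"]; cv2.imwrite("pics/s3c.png",cv2.resize(s["color"][100:292,130:386,::-1],(800,600)))
# predicted tip pixel
c=np.linalg.inv(s["T"])@np.append(tip,1); print("tip px crop",((c[0]/c[2]*s["fx"]+s["cx"]-130)*3.125,(c[1]/c[2]*s["fy"]+s["cy"]-100)*3.125))
```

```text
{'time': 7.3, 'joint_positions': [-0.8677, -0.589, 1.9171, 0.4581, 1.4072, -0.8492], 'tool_pos': [0.412, -0.1619, 0.2608], 'ee_rot': [2.5319, 0.0009, 1.5708], 'wrist_force': [-0.6574, 0.5265, -1.1744], 'width': 0.0219}
tip [ 0.52982707 -0.16210603  0.06123225]
turn [-0.07  0.04  0.03] shift [ 1.4 73.1 69.8]
turn [-0.07  0.04  0.03] shift [ 1.5 54.2 96.9]
turn [-0.07  0.04  0.03] shift [  1.5 -57.3  19. ]
tip px crop (np.float64(253.63102628938972), np.float64(342.00993564586196))
```

View pics/s3c.png

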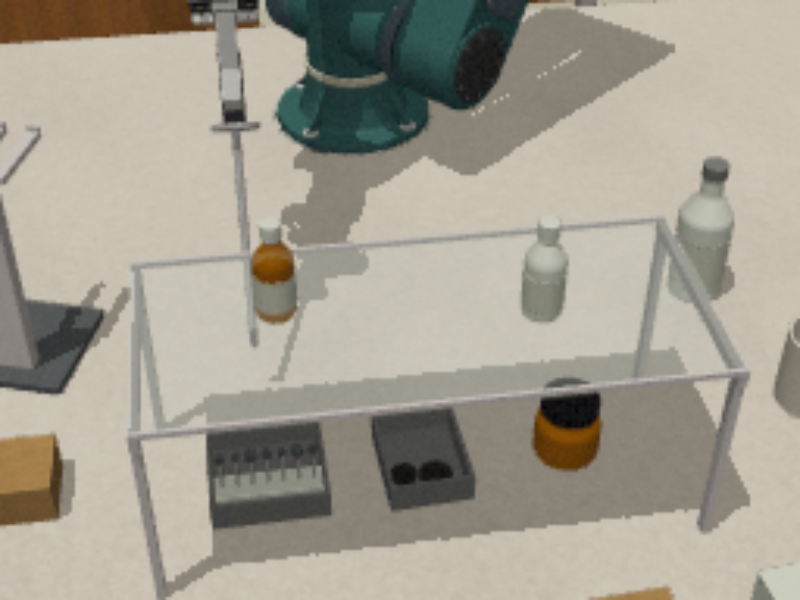

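Predicted tip pixel (254,342) matches the picture (254,343), so the tool geometry is right. The tip is in front of the shelf with the tray path clear. Next: go in over the wall, then dip.

Emit:
{"method": "arm_command", "body": {
  "targets": [0,0,0,1.5,18,17.5,1,0,0,0,1.5,36.5,35,1,0,0,0,1.5,55,52.5,1,0,0,0,1.5,66,63,1,0,0,0,1.5,73,70,1,0,0,0,1.5,73,70,1,0,0,0,1.5,73,70,1]
}}

```text
time: 8.05
tool_pos: [0.5112, -0.1593, 0.2438]
ee_rot: [2.533, -0.0, 1.571]
wrist_force: [-0.3, 0.7, -1.5]
width: 0.0217
finger_force: 30.0
```

Run:
```python
from h import *
o=obs(); Rc=R.from_euler("xyz",o["ee_rot"]); tip=o["tool_pos"]+Rc.apply(TIP); print("tip",tip)
plan(tcp([.631,-.1605,.013],Rtool()),Rtool(),(o["tool_pos"],Rc))
s=robot.snapshot("side"); 
cv2.imwrite("pics/s4c.png",cv2.resize(s["color"][180:300,150:310,::-1],(800,600),interpolation=cv2.INTER_CUBIC))
c=np.linalg.inv(s["T"])@np.append(tip,1); print("tip px crop",((c[0]/c[2]*s["fx"]+s["cx"]-150)*5,(c[1]/c[2]*s["fy"]+s["cy"]-180)*5))
```

```text
{'time': 8.05, 'joint_positions': [-0.6373, -0.3732, 1.8222, 0.3733, 1.2067, -0.6848], 'tool_pos': [0.5112, -0.1593, 0.2438], 'ee_rot': [2.5328, -0.0004, 1.5714], 'wrist_force': [-0.2999, 0.6671, -1.4958], 'width': 0.0217}
tip [ 0.62880288 -0.15920084  0.0441366 ]
turn [-0.12 -0.04  0.02] shift [ -1.2 -16.5  26.8]
tip px crop (np.float64(321.97285962072397), np.float64(277.6995848203786))
```

View pics/s4c.png

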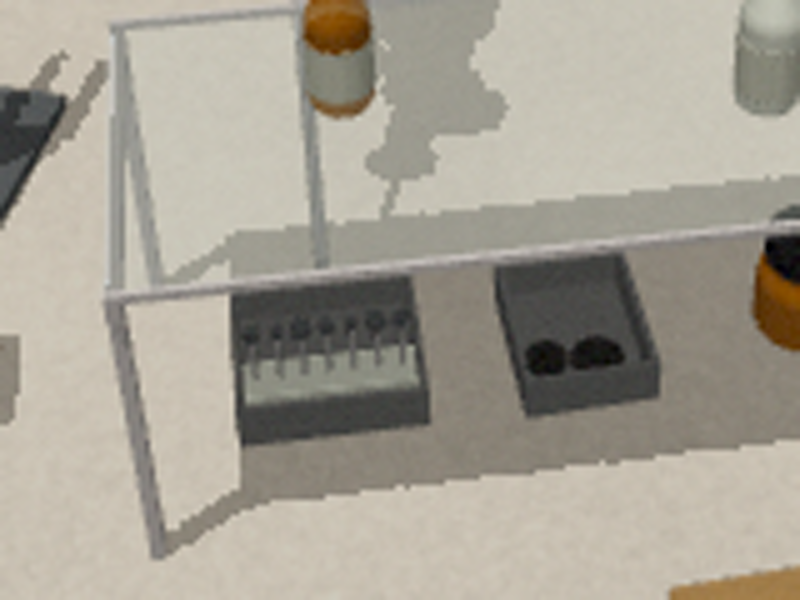

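The shaft ends at ~(322,270), hidden behind the shelf's edge bar, as predicted (322,278). The tray hasn't moved. Dip.

Emit:
{"method": "arm_command", "body": {
  "targets": [0,0,0,0,-3,5,1,0,0,0,0,-7,11,1,0,0,0,0,-11,17,1,0,0,0,0,-15,23,1,0,0,0,0,-17,27,1,0,0,0,0,-17,27,1,0,0,0,0,-17,27,1]
}}

```text
time: 8.8
tool_pos: [0.5128, -0.159, 0.212]
ee_rot: [2.532, -0.0, 1.572]
wrist_force: [0.2, -1.0, -1.3]
width: 0.0218
finger_force: 30.0
```

Run:
```python
from h import *
o=obs(); Rc=R.from_euler("xyz",o["ee_rot"]); tip=o["tool_pos"]+Rc.apply(TIP); print("tip",tip)
for x,th in((.605,35),(.58,35),(.555,32),(.53,28),(.51,24),(.492,20)): plan(tcp([x,-.1605,.013],Rtool(th)),Rtool(th),(o["tool_pos"],Rc))
```

```text
{'time': 8.8, 'joint_positions': [-0.6339, -0.3615, 1.8774, 0.3826, 1.1427, -0.7086], 'tool_pos': [0.5128, -0.159, 0.212], 'ee_rot': [2.5321, -0.0003, 1.5716], 'wrist_force': [0.2202, -1.0432, -1.2575], 'width': 0.0218}
tip [ 0.63063178 -0.15882343  0.01233564]
turn [-0.08 -0.04  0.03] shift [ -1.5 -21.  -15.2]
turn [-0.08 -0.04  0.03] shift [ -1.5 -41.4 -29.6]
turn [ 2.92 -0.04  0.03] shift [ -1.5 -49.9 -42.6]
turn [ 6.92 -0.04  0.03] shift [ -1.5 -54.4 -54.3]
turn [10.92 -0.04  0.03] shift [ -1.5 -55.1 -62.1]
turn [14.92 -0.04  0.03] shift [ -1.5 -54.4 -67.6]
```

Emit:
{"method": "arm_command", "body": {
  "targets": [0,0,0,0,-5,-3.6,1,0,0,0,0,-10,-7.1,1,0,0,0,0,-15,-10.7,1,0,0,0,0,-20,-14.3,1,0,0,0,0,-25,-17.9,1,0,0,0,0,-30,-21.4,1,0,0,0,0,-35,-25,1,0,0,0,0,-41.4,-29.6,1,0,0,0,0,-41.4,-29.6,1]
}}

```text
time: 9.7
tool_pos: [0.461, -0.1592, 0.2125]
ee_rot: [2.533, 0.0, 1.571]
wrist_force: [0.0, 0.3, -0.9]
width: 0.0218
finger_force: 30.0
```

```bash
cat > look.py <<'E'
from h import *
o=obs(); Rc=R.from_euler("xyz",o["ee_rot"]); tip=o["tool_pos"]+Rc.apply(TIP); print("tip",tip)
s=robot.snapshot("side"); p=cloud(s)[s["range_z"]>0]
q=p[np.all((p>[.45,-.25,.055])&(p<[.75,-.06,.08]),1)]; print("burs",q.mean(0),cv2.minAreaRect((q[:,:2]*1000).astype(np.float32)))
q=p[np.all((p>[.45,-.25,.024])&(p<[.75,-.06,.034]),1)]; print("rim",cv2.minAreaRect((q[:,:2]*1000).astype(np.float32)))
E
python3 - <<'E'
from look import *
for x,th in((.555,32),(.53,28),(.51,24),(.492,20)): plan(tcp([x,-.159,.013],Rtool(th)),Rtool(th),(o["tool_pos"],Rc))
E
```

```text
{'time': 9.7, 'joint_positions': [-0.7352, -0.4802, 1.9518, 0.4203, 1.2228, -0.7895], 'tool_pos': [0.461, -0.1592, 0.2125], 'ee_rot': [2.5327, 0.0002, 1.5709], 'wrist_force': [0.0185, 0.2684, -0.9349], 'width': 0.0218}
tip [ 0.57862706 -0.15923302  0.01281323]
burs [ 0.65198361 -0.15971803  0.0600186 ] ((652.2443237304688, -158.8747100830078), (5.965243339538574, 84.64926147460938), 2.7853519916534424)
rim ((646.6289672851562, -160.0718994140625), (54.211639404296875, 109.94068908691406), 0.810287594795227)
turn [2.89 0.01 0.01] shift [  0.2  -7.7 -12.5]
turn [6.89 0.01 0.01] shift [  0.2 -12.2 -24.2]
turn [1.089e+01 1.000e-02 1.000e-02] shift [  0.2 -12.9 -31.9]
turn [1.489e+01 1.000e-02 1.000e-02] shift [  0.2 -12.2 -37.4]
```

The tray follows the hook straight, about 41 mm so far. Continue, easing the tilt as it comes out.

Emit:
{"method": "arm_command", "body": {
  "targets": [1,0,0,0,-2.7,-4.4,1,2,0,0,0,-5.3,-8.5,1,2.9,0,0,0,-7.7,-12.5,1,4.2,0,0,0,-9.3,-16.4,1,5.5,0,0,0,-10.8,-20.3,1,6.9,0,0,0,-12.2,-24.2,1,8.2,0,0,0,-12.5,-26.8,1,9.5,0,0,0,-12.8,-29.3,1,10.9,0,0,0,-12.9,-31.9,1,12.2,0,0,0,-12.7,-33.7,1,13.5,0,0,0,-12.5,-35.5,1,14.9,0,0,0,-12.2,-37.4,1,14.9,0,0,0,-12.2,-37.4,1,14.9,0,0,0,-12.2,-37.4,1]
}}

```text
time: 11.15
tool_pos: [0.4303, -0.1589, 0.2359]
ee_rot: [2.794, -0.001, 1.572]
wrist_force: [0.7, 0.8, -1.1]
width: 0.022
finger_force: 30.0
```

Run:
```python
from look import *
plan(tcp([.502,-.159,.013],Rtool(20)),Rtool(20),(o["tool_pos"],Rc))
plan(tcp([.504,-.159,.055],Rtool(20)),Rtool(20),(o["tool_pos"],Rc))
plan(tcp([.504,-.159,.10],Rtool(20)),Rtool(20),(o["tool_pos"],Rc))
t=robot.snapshot("top"); cv2.imwrite("pics/t5.png",np.hstack([cv2.resize(t["color"][100:250,260:460,::-1],(400,300)),cv2.resize(s["color"][150:300,150:350,::-1],(400,300))]))
```

```text
{'time': 11.15, 'joint_positions': [-0.6365, -0.377, 1.758, 0.2057, 1.4793, -0.6273], 'tool_pos': [0.4303, -0.1589, 0.2359], 'ee_rot': [2.7936, -0.0005, 1.572], 'wrist_force': [0.6577, 0.7997, -1.0721], 'width': 0.022}
tip [ 0.49241574 -0.15873617  0.01258515]
burs [nan nan nan] ((0.0, 0.0), (0.0, 0.0), 0.0)
rim ((0.0, 0.0), (0.0, 0.0), 0.0)
turn [-0.06 -0.05  0.05] shift [-0.1  8.9  2.9]
turn [-0.06 -0.05  0.05] shift [ -0.1  25.1 -35.9]
turn [-0.06 -0.05  0.05] shift [ -0.   40.4 -78.2]look.py:4: RuntimeWarning: Mean of empty slice.
  q=p[np.all((p>[.45,-.25,.055])&(p<[.75,-.06,.08]),1)]; print("burs",q.mean(0),cv2.minAreaRect((q[:,:2]*1000).astype(np.float32)))
  ret = um.true_divide(
```

View pics/t5.png

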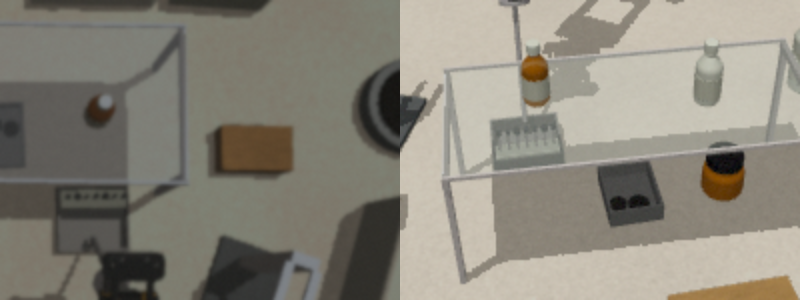

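Top view: the tray stands out in front of the shelf at (92,220) in the left crop, bur row still at its back, and the hook's tip is behind its front wall. Unhook: forward 9 mm, then up.

Emit:
{"method": "arm_command", "body": {
  "targets": [0,0,0,0,4.5,1.5,1,0,0,0,0,9,3,1,0,0,0,0,9,3,1,0,0,0,0,13,-7,1,0,0,0,0,19,-21,1,0,0,0,0,25,-36,1,0,0,0,0,32,-56,1,0,0,0,0,40,-78,1,0,0,0,0,40,-78,1,0,0,0,0,40,-78,1]
}}

```text
time: 12.25
tool_pos: [0.4414, -0.1592, 0.3237]
ee_rot: [2.792, 0.001, 1.572]
wrist_force: [0.0, 0.4, -1.5]
width: 0.0219
finger_force: 30.0
```

Run:
```python
from h import *
o=obs(); Rc=R.from_euler("xyz",o["ee_rot"]); print("tip",o["tool_pos"]+Rc.apply(TIP))
plan([.3088,-.352,.285],R.from_euler("xyz",[180,0,71.35],degrees=True),(o["tool_pos"],Rc))
t=robot.snapshot("top"); p=cloud(t)[t["range_z"]>0]
q=p[np.all((p>[.42,-.25,.024])&(p<[.65,-.06,.034]),1)]; print("rim",len(q),cv2.minAreaRect((q[:,:2]*1000).astype(np.float32)))
q=p[np.all((p>[.42,-.25,.06])&(p<[.65,-.06,.08]),1)]; print("burs",len(q),q.mean(0))
```

```text
{'time': 12.25, 'joint_positions': [-0.6186, -0.3408, 1.5606, 0.2003, 1.6313, -0.5779], 'tool_pos': [0.4414, -0.1592, 0.3237], 'ee_rot': [2.7916, 0.0005, 1.5715], 'wrist_force': [0.0338, 0.3755, -1.5347], 'width': 0.0219}
tip [ 0.50400833 -0.15927782  0.10051123]
turn [19.88 -3.24 18.51] shift [-192.7 -138.    -9.1]
rim 325 ((534.6266479492188, -160.16363525390625), (98.55137634277344, 110.92366027832031), 1.1656173467636108)
burs 53 [ 0.56440567 -0.15707069  0.07271317]
```

Tray centre is now at x≈0.535 (shelf edge 0.567), and the tray is flat and square. Back to the stand's mouth.

Emit:
{"method": "arm_command", "body": {
  "targets": [3.3,-0.5,3.1,-32,-23,-1.5,1,6.6,-1.1,6.2,-64,-46,-3,1,9.9,-1.6,9.3,-96,-69,-4.5,1,13.2,-2.2,12.4,-128,-92,-6,1,16.5,-2.7,15.5,-160,-115,-7.5,1,19.9,-3.2,18.5,-193,-138,-9,1,19.9,-3.2,18.5,-193,-138,-9,1,19.9,-3.2,18.5,-193,-138,-9,1,19.9,-3.2,18.5,-193,-138,-9,1]
}}

```text
time: 13.2
tool_pos: [0.309, -0.3513, 0.2839]
ee_rot: [-3.14, -0.002, 1.247]
wrist_force: [0.2, -0.1, -1.3]
width: 0.0219
finger_force: 30.0
```

Run:
```python
from h import *
o=obs(); Rc=R.from_euler("xyz",o["ee_rot"])
Rt=R.from_euler("xyz",[180,0,71.35],degrees=True)
for q in([.3088,-.352,.2735],[.4212,-.3898,.2735],[.4212,-.3898,.2585]): plan(q,Rt,(o["tool_pos"],Rc))
# check hook pose in hand: shaft points from side camera
s=robot.snapshot("side"); p=cloud(s)[s["range_z"]>0]
T=Rc.inv().apply(p-o["tool_pos"]); m=(abs(T[:,0])<.02)&(abs(T[:,1])<.03)
for a,b in((.06,.1),(.1,.14),(.14,.18),(.18,.21)):
    q=T[m&(T[:,2]>a)&(T[:,2]<b)]; print(a,len(q),q.mean(0).round(4) if len(q) else "")
q=T[(abs(T[:,0])<.03)&(abs(T[:,1])<.03)&(T[:,2]>.008)&(T[:,2]<.02)]; print("collar",len(q),q[:,2].min() if len(q) else "",q[:,2].max() if len(q) else "")
```

```text
{'time': 13.2, 'joint_positions': [-0.9714, -0.0968, 1.3999, 0.001, 1.8408, -0.6469], 'tool_pos': [0.309, -0.3513, 0.2839], 'ee_rot': [-3.1402, -0.0022, 1.2466], 'wrist_force': [0.1527, -0.097, -1.2936], 'width': 0.0219}
turn [-0.08 -0.13  0.07] shift [-0.7  0.  10.4]
turn [-0.08 -0.13  0.07] shift [ -0.7 118.6  10.3]
turn [-0.08 -0.13  0.07] shift [ -0.8 118.6  25.3]
0.06 25 [0.0011 0.0038 0.0799]
0.1 23 [0.001  0.0035 0.1203]
0.14 23 [0.0008 0.0027 0.1595]
0.18 16 [0.0007 0.0027 0.1938]
collar 80 0.00820224070299957 0.018672667252367554
```

The hook hasn't slipped in the hand (shaft straight). Insert into the slot, then lower.

Emit:
{"method": "arm_command", "body": {
  "targets": [0,0,0,-0.7,10,6,1,0,0,0,-0.7,30,10,1,0,0,0,-0.7,55,10,1,0,0,0,-0.7,80,10,1,0,0,0,-0.7,100,10,1,0,0,0,-0.7,113,10,1,0,0,0,-0.7,118,10,1,0,0,0,-0.7,118,10,1,0,0,0,-0.7,118,10,1,0,0,0,-0.7,118,15,1,0,0,0,-0.7,118,20,1,0,0,0,-0.7,118,24,1,0,0,0,-0.7,118,25,1,0,0,0,-0.7,118,25,1]
}}

```text
time: 14.65
tool_pos: [0.4201, -0.3904, 0.2589]
ee_rot: [-3.14, -0.001, 1.245]
wrist_force: [1.1, -0.3, -1.6]
width: 0.0223
finger_force: 30.0
```

Run:
```python
from h import *
obs(); s=robot.snapshot("side"); t=robot.snapshot("top")
cv2.imwrite("pics/s6.png",np.hstack([cv2.resize(s["color"][90:240,90:240,::-1],(400,400)),cv2.resize(t["color"][200:300,340:440,::-1],(400,400))]))
```

```text
{'time': 14.65, 'joint_positions': [-0.8478, 0.138, 1.21, 0.0004, 1.7958, -0.5223], 'tool_pos': [0.4201, -0.3904, 0.2589], 'ee_rot': [-3.1398, -0.0014, 1.2453], 'wrist_force': [1.0588, -0.2989, -1.5703], 'width': 0.0223}
```

View pics/s6.png

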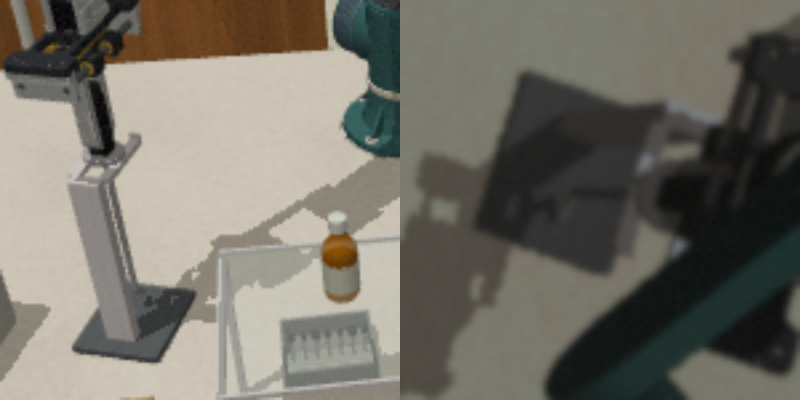

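The hook is on the prongs, with its shaft in the slot and the collar at ~(103,158) in the left crop. Lower 1 mm, let go, and retreat upward.

Emit:
{"method": "arm_command", "body": {
  "targets": [0,0,0,0,0,0.8,1,0,0,0,0,0,0.8,1,0,0,0,0,0,0.8,0.3,0,0,0,0,0,0.8,0,0,0,0,0,0,0.8,-0.5,0,0,0,0,0,0.8,-1,0,0,0,0,0,0.8,-1,0,0,0,0,0,0.8,-1,0,0,0,0,0,0.8,-1,0,0,0,0,0,0.8,-1]
}}

```text
time: 15.75
tool_pos: [0.4203, -0.3905, 0.2584]
ee_rot: [-3.14, -0.001, 1.246]
wrist_force: [0.2, 0.0, -0.2]
width: 0.0823
finger_force: 0.0
```

Emit:
{"method": "arm_command", "body": {
  "targets": [0,0,0,0,0,-10,-1,0,0,0,0,0,-30,-1,0,0,0,0,0,-60,-1,0,0,0,0,0,-95,-1,0,0,0,0,0,-135,-1,0,0,0,0,0,-150,-1,0,0,0,0,0,-150,-1,0,0,0,0,0,-150,-1,0,0,0,0,0,-150,-1]
}}

```text
time: 16.65
tool_pos: [0.4203, -0.3906, 0.4065]
ee_rot: [-3.137, -0.003, 1.246]
wrist_force: [-0.3, -0.1, 0.2]
width: 0.0937
finger_force: 0.0
```

Run:
```python
from h import *
obs(); s=robot.snapshot("side"); p=cloud(s)[s["range_z"]>0]
for t,lo,hi in(("htop",.308,.33),("handle",.265,.325)):
    q=p[np.all((p>[.38,-.43,lo])&(p<[.46,-.35,hi]),1)]; print(t,len(q),q.max(0) if len(q) else "",cv2.minAreaRect((q[:,:2]*1000).astype(np.float32)) if len(q)>3 else "")
cv2.imwrite("pics/s7.png",cv2.resize(s["color"][:,:,::-1],(800,600)))
```

```text
{'time': 16.65, 'joint_positions': [-0.8477, 0.2023, 0.8407, 0.0004, 2.1036, -0.5223], 'tool_pos': [0.4203, -0.3906, 0.4065], 'ee_rot': [-3.1374, -0.0028, 1.2456], 'wrist_force': [-0.3454, -0.1122, 0.2371], 'width': 0.0937}
htop 51 [ 0.43491931 -0.37855238  0.31878216] ((423.0635070800781, -391.9428405761719), (24.8651065826416, 22.013927459716797), 74.39188385009766)
handle 181 [ 0.43605902 -0.37738138  0.31878216] ((422.65570068359375, -390.70428466796875), (26.071319580078125, 25.90874671936035), 85.39388275146484)
```

View pics/s7.png

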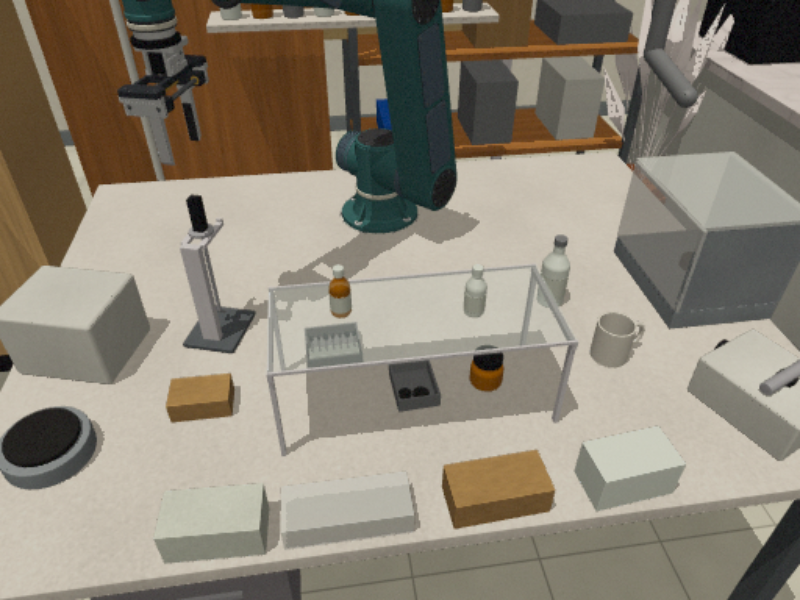

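The hook hangs upright in its stand (handle ~(197,213)), the tray is out in front of the shelf (~(333,343)), everything else is in place and the gripper is clear. Hand in.

```bash
python3 -c "
from bench import robot
print(robot.close_job())"
```

```text
the job is handed in; nothing more can be done
None
```

The bur tray is about 80% out from under the shelf and flat on the bench, moved by the hook alone. The hook is back in its stand and released, no other object appeared moved in the last picture, and I handed the job in at about 17 s.

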